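# Swap the trays of a vial sampler

### The job

The empty tray of the vial sampler has been left out: push it fully home with a fingertip, then hook a fingertip behind the front lip of the other tray, which holds the rack of vials, and draw it out along its rails as far as it goes. Do not pinch a lip or lift anything, keep your fingers off the rack and vials, and leave the vials standing in the rack, the rack in its tray and everything else on the bench where it is.

Things in the scene. Friction and masses are not known exactly. Their poses are not given: they have to be found in the camera images.
- sampler: The vial sampler: low white and grey unit fixed to the bench, 240 mm deep (x) x 280 mm wide (y): base plate with two trays side by side, each on its own rails, centred 65 mm left and right (y) of its origin, 85 mm high box at the back. Origin: under the centre of the base plate, on the bench. A lip front is 110 mm before the origin when home. -x axis points out of its front, the way trays come out; z up.
- full_tray (a joint): The tray's slide joint, m: 0 = fully home, grows as the tray comes out towards the front (-x of sampler), 0.110 = at its stop, fully out. Stays where it is left; about 1.5 N of rail friction plus light damping. This is the tray with the rack of vials. Starts fully home.
- empty_tray (a joint): The tray's slide joint, m: 0 = fully home, grows as the tray comes out towards the front (-x of sampler), 0.110 = at its stop, fully out. Stays where it is left; about 1.5 N of rail friction plus light damping. This is the empty tray. Starts 50 to 110 mm out.
- full_tray_lip (a point): Midpoint of the top edge of the tray's upright front lip, a plate 112 mm wide (y) and 6 mm thick (x, 3 mm either side of this point); top edge 58 mm above the bench. Behind it (+x) lies an open finger well 52 mm long, 112 mm wide, floor 30 mm below the lip's top, ended by a 12 mm high rib; the rack bed is behind the rib. In front is free bench. Tray with the rack of vials.
- empty_tray_lip (a point): Midpoint of the top edge of the tray's upright front lip, a plate 112 mm wide (y) and 6 mm thick (x, 3 mm either side of this point); top edge 58 mm above the bench. Behind it (+x) lies an open finger well 52 mm long, 112 mm wide, floor 30 mm below the lip's top, ended by a 12 mm high rib; the rack bed is behind the rib. In front is free bench. The empty tray (same shape, nothing in it).
- full_tray_bed (a point): Centre of the floor of the tray's rack bed, where the rack stands (floor 28 mm above the bench), 101 mm behind the lip. Axes parallel to sampler's. Tray with the rack of vials.
- full_tray_face: White outer (front, -x) skin, 3 mm thick, of the lip of the tray with the rack of vials; its origin is not on it (it lies 110 mm behind the front face, at bench level).
- full_tray_back: Bare metal inner (back, +x) skin, 3 mm thick, of the same lip, the face a fingertip hooks behind; origin as for full_tray_face.
- empty_tray_face: White outer skin, 3 mm thick, of the lip of the empty tray, the face to push; origin as for full_tray_face.
- empty_tray_back: Bare metal inner skin, 3 mm thick, of that lip; origin as for full_tray_face.
- rack_mid (a point): The rack of vials: grey plastic rack block 76 x 92 x 30 mm (x, y, z) with four 24.5 mm holes, 22 mm deep, in two rows, loose in its tray; this point is its centre. A glass vial stands in each of its holes.
- vial0_mid (a point): Glass vial with aluminium cap, 22.4 mm diameter, 46 mm tall, standing loose in the rack, top 82 mm above the bench; this point is its centre.
- vial1_mid (a point): Glass vial with aluminium cap, 22.4 mm diameter, 46 mm tall, standing loose in the rack, top 82 mm above the bench; this point is its centre.
- vial2_mid (a point): Glass vial with aluminium cap, 22.4 mm diameter, 46 mm tall, standing loose in the rack, top 82 mm above the bench; this point is its centre.
- vial3_mid (a point): Glass vial with aluminium cap, 22.4 mm diameter, 46 mm tall, standing loose in the rack, top 82 mm above the bench; this point is its centre.
- beaker_mid (a point): Bystander: glass beaker, 70 mm diameter, 90 mm high, loose on the bench; its centre.
- bottle_mid (a point): Bystander: amber glass bottle, 70 mm diameter, 150 mm high, loose on the bench; its centre.
- carton_mid (a point): Bystander: cardboard carton 90 x 120 x 50 mm, loose on the bench; its centre.

How it is judged:
On the way, in this order (a step that is already met when the one before it is completed fails the run):
1. the empty tray is pushed fully home (within 6 mm) while the other is not yet drawn out (value of joint empty_tray below 0.006 m and value of joint full_tray below 0.05 m), for 0.2 s.
2. the tray with the vials is drawn out to its stop (within 8 mm) (value of joint full_tray above 0.102 m), for 0.2 s.
At the end, for the whole second after the job is handed in: The empty tray is home (within 6 mm), the tray with the vials is out at its stop (within 8 mm of 110 mm), both at rest; the rack stands level in its tray's bed (within 15 mm) and the four vials stand upright in the rack (value of joint empty_tray below 0.006 m and value of joint full_tray above 0.102 m and velocity of joint full_tray between -0.005 and 0.005 m/s and velocity of joint empty_tray between -0.005 and 0.005 m/s and not (horizontal distance between rack_mid and full_tray_bed above 0.015 m or z of rack_mid in the frame of full_tray_bed above 0.025 m or angle between rack_mid's own z axis and vertical above 0.15 rad) and not (angle between any of vial0_mid, vial1_mid, vial2_mid, vial3_mid's own z axis and vertical above 0.35 rad or z of any of vial0_mid, vial1_mid, vial2_mid, vial3_mid in the frame of rack_mid above 0.026 m)); the robot touches nothing.
It fails at once if a lip is pinched: fingers press on both its outer and its inner face (over 1.5 N each) ((contact force between the fingers and full_tray_face above 1.5 N and contact force between the fingers and full_tray_back above 1.5 N) or (contact force between the fingers and empty_tray_face above 1.5 N and contact force between the fingers and empty_tray_back above 1.5 N)).
It fails at once if a rack leaves its tray or is lifted (10 mm) or tipped (horizontal distance between rack_mid and full_tray_bed above 0.015 m or z of rack_mid in the frame of full_tray_bed above 0.025 m or angle between rack_mid's own z axis and vertical above 0.15 rad).
It fails at once if a vial is lifted by more than 10 mm or tipped (angle between any of vial0_mid, vial1_mid, vial2_mid, vial3_mid's own z axis and vertical above 0.35 rad or z of any of vial0_mid, vial1_mid, vial2_mid, vial3_mid in the frame of rack_mid above 0.026 m).
It fails at once if fingers press on a rack or a vial (over 2 N) (contact force between the fingers and rack above 2 N or contact force between the fingers and vial0 above 2 N or contact force between the fingers and vial1 above 2 N or contact force between the fingers and vial2 above 2 N or contact force between the fingers and vial3 above 2 N).
It fails at once if the beaker, bottle or carton is moved by more than 20 mm (distance of any of beaker_mid, bottle_mid, carton_mid from where it was at the start of the episode above 0.02 m).
It also fails if it takes over 45 s, if anything falls off the work surface, if the arm or the gripper's body presses on something with over 40 N, if the wrist force passes 120 N, or if a joint passes its speed limit or range.

### The arm

A 6-joint arm with a two-finger parallel gripper is mounted at the origin on the work surface. World frame = base frame: x ahead of the robot, y to its left, z up, the work surface at z = 0. Lengths are in m, angles in rad, forces in N, time in s.
With the tool pointing down it reaches from about 0.25 to 0.725 m from the base axis. Payload 4 kg.
Tool frame: the origin (TCP) lies on the centre line of the jaws, within the pads' length; the fingertips stand 22 mm ahead of it and the grasp point (between the pads) lies 3 mm ahead of it; z points along the fingers, y is the line along which they close (so a half turn about z gives the same grasp; the last joint's range is limited). The gripper opens to 85 mm and grips with 20 to 120 N. Pads are 22 mm wide; open, the fingers measure 114 mm over their backs; the gripper's body (76 mm by 85 mm) begins 54 mm behind the grasp point. The pads swing forward as they close: fully open they stand 13 mm farther back than shut.
Start: joints at [1.163, 0.241, 0.005, 1.335, 0, 1.571], TCP at [0.198, 0.459, 0.253] pointing down, gripper open.
Joint ranges: [-2.72, 2.72], [-1.05, 1.87], [-1.09, 1.28], [-1.99, 2.15], [-1.42, 1.44], [-3.14, 3.14]. Speed limits (rad/s): [2.79, 2.79, 3.14, 3.14, 3.14, 3.14].

### API

Orientations are given as a unit quaternion [x, y, z, w].
In Python, from workcell import bot gives the robot as it stands.
- The arm moves only by the shell command python3 -m inch 'ROWS'. ROWS is JSON, one flat list of numbers, 7 for each row, row after row: the shift along the world's x, y, z in mm, then the turn, a rotation vector about the world's x, y, z in rad, then the opening in per cent of the stroke, from 0 (shut) to 100 (fully open). A call has 1 to 8 rows; each row is the pose to reach, as a shift and turn from the pose commanded when the call began; what a row does not reach only later rows make up. A row lasts 1/12 s, in which the tool goes at most 41.7 mm and 7.16 degrees, less where a joint would pass 70% of its speed; a pose out of reach is approached as far as the arm can. A call with a gripper value outside its range is refused whole. The fingers move at their own pace and stop on an object; the grip force is fixed at half the most. Time passes only in rows, so rows that repeat a pose let the fingers close. It gives the time, the measured TCP pose, the force, the opening and the grip force at its end, in the units of the state.
- bot.get_obs(): the state, without advancing time (a new reading comes with each control period).
- bot.camera(name): name is "scene" or "top" or "wrist"; returns the picture (384x512x3 uint8, blue, green, red); there is no depth.
- bot.camera_info(name): a dict with "intrinsics" (3x3 intrinsics, pixels), "camera_from_world" (4x4, takes a point from world to camera coordinates); the wrist camera has in their place "hand_eye" (4x4, takes a point from camera to tool coordinates, whose origin is the TCP and whose axes are the flange's). Camera axes: x right, y down, z forward; pixel columns grow to the right and rows downward; lengths in m; the calibration is good to about 2 mm. A picture is of the moment at which its call begins: read the wrist's pose just before it. camera_info takes no time and is no camera call.
- bot.job_done(): hands the job in; it is judged then, once.
Trained networks look in the newest picture that a camera, given by its name, has taken for a name from the list of things; names that differ only in an ending like _2 or _b are one class to them, and where a whole thing is asked for, a point or a joint stands for the part that bears it (a point fixed in the world has none). Each returns a list of dicts, best first, with "confidence" (0 to 1); they miss things now and then, are a little off and sometimes report something else, mostly with a low value. They report only what shows in the picture. A call takes as long as a camera call.
- bot.silhouettes(camera, target): "mask" (384x512 bool, what is visible of it) and "uv" ([column, row] in pixels, amid what is visible of it).
- bot.spot_point(camera, target): "uv" ([column, row] in pixels: a listed point, or the origin of a listed thing).
The state is a dict: "clock": time; "joint_pos": joint angles; "joint_vel": joint speeds; "tau": joint torques, N m; "eef_pos": TCP position; "tool_rot": TCP orientation; "ft_force": force on the tool from outside, world axes, zero at the start; "ft_torque": the same for the moment, N m; "grip_width": finger opening in m; "grasp_force": force on a finger pad.
Only numpy, scipy, OpenCV 4.12 (cv2) and the standard library are available. Lean on these libraries where they do the work, as an engineer would, in place of code of your own. Each camera call takes 0.05 s, during which the arm holds its last target. There are 200 camera calls.

## Working session

There is one attempt and no reset: what is moved stays moved. The work goes in short steps, Python scripts to look and compute and a shell command to move; the robot and the scene stay as the last step left them, time stands still between calls to the robot, and variables do not carry over. Pictures are saved under pics/ and viewed, at most 10 in all, crops included, and the job is handed in when it is done.

```bash
mkdir -p pics; cat > h.py <<'E'
import numpy as np, cv2
from workcell import bot
P={}
def snap(n):
    im=bot.camera(n); i=bot.camera_info(n); K=np.array(i["intrinsics"])
    P[n]=(K,np.array(i["camera_from_world"]) if "camera_from_world" in i else None); return im
def tri(uvs):
    A=[]
    for n,uv in uvs.items():
        K,T=P[n]; M=K@T[:3]
        A+= [uv[0]*M[2]-M[0], uv[1]*M[2]-M[1]]
    A=np.array(A); return np.linalg.lstsq(A[:,:3],-A[:,3],rcond=None)[0]
def onz(n,uv,z):
    K,T=P[n]; M=K@T[:3]; A=np.array([uv[0]*M[2]-M[0], uv[1]*M[2]-M[1]])
    return np.linalg.solve(A[:,:2],-A[:,3]-A[:,2]*z)
E
python3 - <<'E'
from h import *
for n in("scene","top"): cv2.imwrite(f"pics/{n}0.png",snap(n))
for t in("sampler","full_tray_lip","empty_tray_lip","full_tray_bed","rack_mid","beaker_mid","bottle_mid","carton_mid"):
    d={}
    for n in("scene","top"):
        r=bot.spot_point(n,t)
        if r: d[n]=r[0]["uv"]; print(t,n,np.round(r[0]["uv"],1),round(r[0]["confidence"],2))
    if len(d)==2: print("   ",np.round(tri(d),4))
o=bot.get_obs(); print(o["clock"],o["eef_pos"],o["tool_rot"],o["grip_width"])
E
```

```text
sampler scene [190.7 195. ] 0.88
sampler top [282.2 131.8] 0.64
    [ 0.7575 -0.0949  0.0107]
full_tray_lip scene [238.  184.7] 0.57
full_tray_lip top [272.6 163.8] 0.82
    [ 0.642  -0.0563  0.0376]
empty_tray_lip scene [233.2 140.9] 0.97
empty_tray_lip top [315.6 175.7] 0.89
    [ 0.5971 -0.1876  0.0671]
full_tray_bed scene [203.8 205.1] 0.7
full_tray_bed top [264.  134.9] 0.62
    [ 0.7431 -0.034   0.0299]
rack_mid scene [203.9 201.8] 0.8
rack_mid top [264.4 134.6] 0.77
    [ 0.7414 -0.0351  0.0417]
beaker_mid scene [419.2 288.6] 0.6
beaker_mid top [133.4 238.7] 0.81
    [0.411  0.3917 0.0429]
bottle_mid scene [354.8 311.2] 0.94
bottle_mid top [130.5 186.3] 0.93
    [0.578  0.386  0.0786]
carton_mid top [376.3 178.4] 0.93
0.9 [0.19830085 0.45901119 0.25335169] [2.02491720e-01 9.79283974e-01 3.91289073e-05 4.33795011e-06] 0.08534666538656348
```

```bash
python3 - <<'E'
import cv2,numpy as np
a=cv2.imread("pics/scene0.png")[80:290,100:360];b=cv2.imread("pics/top0.png")[70:280,180:440]
cv2.imwrite("pics/both.png",np.vstack([cv2.resize(x[:,:],None,fx=1.42*1.0,fy=1.42) for x in(a,b)]))
E
```

```text
(no output)
```

View pics/both.png

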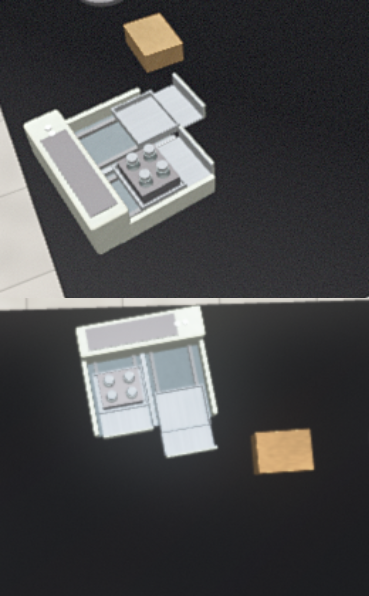

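View pics/top0.png

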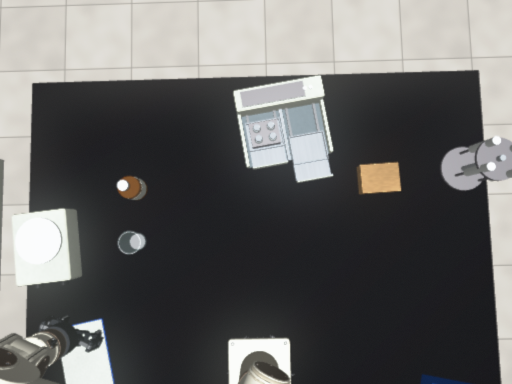

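The top view shows the full tray (rack at ~(264,134), lip ~(268,165)) home on the left. The empty tray on the right is out, with its lip at ~(315,179). The carton at (379,178) is clear of it, and the sampler is yawed by about +0.17 rad. Next I'll move above with the fingers shut for a closer look.

```bash
python3 -m inch '[126,-280,24,0,0,0.29,0, 126,-280,24,0,0,0.29,0, 126,-280,24,0,0,0.29,0, 126,-280,24,0,0,0.29,0, 126,-280,24,0,0,0.29,0, 126,-280,24,0,0,0.29,0, 126,-280,24,0,0,0.29,0, 126,-280,24,0,0,0.29,0]'; python3 -m inch '[126,-280,24,0,0,0.29,0, 126,-280,24,0,0,0.29,0, 126,-280,24,0,0,0.29,0, 126,-280,24,0,0,0.29,0, 126,-280,24,0,0,0.29,0, 126,-280,24,0,0,0.29,0, 126,-280,24,0,0,0.29,0, 126,-280,24,0,0,0.29,0]'
cat >> h.py <<'E'
from scipy.spatial.transform import Rotation as R
def wsnap(key="wrist"):
    o=bot.get_obs(); im=bot.camera("wrist"); i=bot.camera_info("wrist")
    T=np.eye(4); T[:3,:3]=R.from_quat(o["tool_rot"]).as_matrix(); T[:3,3]=o["eef_pos"]
    P[key]=(np.array(i["intrinsics"]),np.linalg.inv(T@np.array(i["hand_eye"]))); return im
E
python3 - <<'E'
from h import *
cv2.imwrite("pics/w1.png",wsnap())
print(P)
for t in("sampler","full_tray_lip","empty_tray_lip","rack_mid","full_tray_bed"):
    r=bot.spot_point("wrist",t)
    for q in r[:2]: print(t,np.round(q["uv"],1),round(q["confidence"],2),onz("wrist",q["uv"],{"sampler":0,"rack_mid":.043,"full_tray_bed":.028}.get(t,.058)))
E
```

```text
clock: 1.57
eef_pos: [0.3251, 0.1758, 0.278]
tool_rot: [0.06, 0.998, -0.0, 0.001]
ft_force: [-0.1, 0.9, -0.9]
grip_width: 0.0001
grasp_force: 0.0
clock: 2.23
eef_pos: [0.4508, -0.1034, 0.3017]
tool_rot: [-0.086, 0.996, -0.0, 0.0]
ft_force: [1.2, 0.1, 0.3]
grip_width: 0.0002
grasp_force: 0.0
{'wrist': (array([[306.16242664,   0.        , 252.17792034],
       [  0.        , 306.16242664, 184.49639273],
       [  0.        ,   0.        ,   1.        ]]), array([[-1.71658474e-01,  9.85156348e-01, -5.82166782e-04,
         1.79063893e-01],
       [ 9.48195960e-01,  1.65378604e-01,  2.71245900e-01,
        -4.58315451e-01],
       [ 2.67315898e-01,  4.60096491e-02, -9.62509908e-01,
         3.09430841e-01],
       [ 0.00000000e+00,  0.00000000e+00,  0.00000000e+00,
         1.00000000e+00]]))}
empty_tray_lip [168.8 253.8] 0.82 [ 0.59634587 -0.18957909]
```

View pics/w1.png

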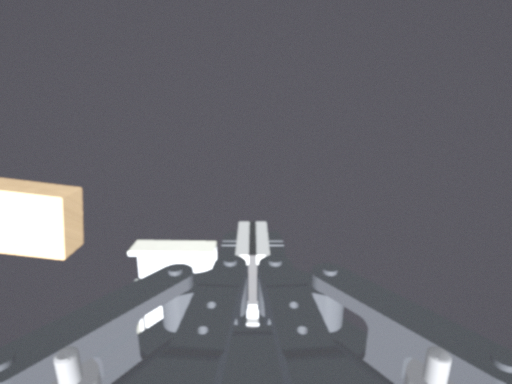

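The wrist view shows the empty lip front at about (130–217, 245), level in the image, so the tool yaw of 0.172 matches the sampler. Its position agrees with the other cameras to within about 2 mm. I'll come down in front of it.

```bash
python3 -m inch '[92,-95,-140,0,0,0,0, 92,-95,-140,0,0,0,0, 92,-95,-140,0,0,0,0, 92,-95,-140,0,0,0,0, 92,-95,-140,0,0,0,0, 92,-95,-240,0,0,0,0, 92,-95,-240,0,0,0,0, 92,-95,-240,0,0,0,0]'
python3 - <<'E'
from h import *
a=snap("scene")[80:230,130:330]; w=wsnap()
r=bot.spot_point("wrist","empty_tray_lip"); print(bot.get_obs()["eef_pos"])
for q in r[:1]: print(q["uv"],q["confidence"],onz("wrist",q["uv"],.058))
cv2.imwrite("pics/c.png",np.vstack([cv2.resize(a,(400,300)),cv2.resize(w,(400,300))]))
E
```

```text
clock: 3.2
eef_pos: [0.5389, -0.1928, 0.0559]
tool_rot: [-0.087, 0.996, 0.002, -0.004]
ft_force: [-1.8, 0.9, -0.9]
grip_width: 0.0002
grasp_force: 0.0
[ 0.54098846 -0.19375054  0.06006614]
```

View pics/c.png

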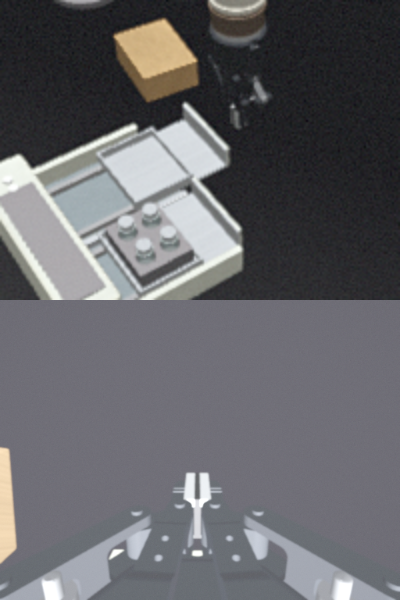

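The fingertips are in front of the empty lip and the way is clear. Pushing now.

```bash
python3 -m inch '[12,2,0,0,0,0,0, 24,4,0,0,0,0,0, 36,6,0,0,0,0,0, 48,8,0,0,0,0,0, 60,10,0,0,0,0,0, 72,12,0,0,0,0,0, 82,14,0,0,0,0,0, 90,16,0,0,0,0,0]'; python3 -m inch '[4,1,0,0,0,0,0, 8,1,0,0,0,0,0, 11,2,0,0,0,0,0, 11,2,0,0,0,0,0]'
```

```text
clock: 4.02
eef_pos: [0.6343, -0.1798, 0.0649]
tool_rot: [-0.087, 0.996, -0.001, 0.002]
ft_force: [-1.9, -2.1, 0.5]
grip_width: -0.0
grasp_force: 1.1
clock: 4.35
eef_pos: [0.6441, -0.1776, 0.0619]
tool_rot: [-0.086, 0.996, 0.0, 0.001]
ft_force: [-0.0, 1.0, -0.8]
grip_width: -0.0
grasp_force: 0.0
```

```bash
python3 -m inch '[3,0,0,0,0,0,0, 5,1,0,0,0,0,0, 5,1,0,0,0,0,0]'; python3 -m inch '[3,0,0,0,0,0,0, 5,1,0,0,0,0,0, 5,1,0,0,0,0,0]'
python3 - <<'E'
from h import *
for n in("scene","top"):snap(n)
for t in("empty_tray_lip","full_tray_lip"):
    for n in("scene","top"):
        for q in bot.spot_point(n,t)[:1]: print(t,n,np.round(q["uv"],1),q["confidence"],onz(n,q["uv"],.058))
E
```

```text
clock: 4.6
eef_pos: [0.6485, -0.1771, 0.0612]
tool_rot: [-0.086, 0.996, -0.0, 0.0]
ft_force: [0.2, -1.0, 0.4]
grip_width: -0.0
grasp_force: 0.3
clock: 4.85
eef_pos: [0.6489, -0.177, 0.061]
tool_rot: [-0.085, 0.996, -0.0, -0.005]
ft_force: [-12.2, -2.2, 8.0]
grip_width: -0.0001
grasp_force: 6.3
empty_tray_lip scene [213.2 152. ] 0.72 [ 0.65905241 -0.17744728]
full_tray_lip scene [237.3 183.9] 0.84 [ 0.64635546 -0.04149805]
full_tray_lip top [271.6 165.6] 0.93 [ 0.63633516 -0.0540822 ]
```

Empty tray is against its stop (12 N at x = 0.649). I'll back off, rise, and go above the well of the full tray.

```bash
python3 -m inch '[-25,-4,0,0,0,0,0, -25,-4,0,0,0,0,0, -25,-4,40,0,0,0,0, -25,-4,80,0,0,0,0, -25,40,80,0,0,0,0, -5,80,80,0,0,0,0, 14,115,80,0,0,0,0, 14,136,80,0,0,0,0]'; python3 -m inch '[0,0,0,0,0,0,0, 0,0,0,0,0,0,0]'
python3 - <<'E'
from h import *
a=snap("scene")[110:230,150:310]; t=snap("top")[90:210,200:360];print(bot.get_obs()["eef_pos"])
cv2.imwrite("pics/d.png",np.vstack([cv2.resize(x,(400,300),interpolation=2) for x in(a,t)]))
for n in("scene","top"):
  for p in("full_tray_lip","empty_tray_lip"):
    for q in bot.spot_point(n,p)[:1]: print(p,n,np.round(q["uv"],1),q["confidence"],onz(n,q["uv"],.058))
E
```

```text
clock: 5.82
eef_pos: [0.6705, -0.0363, 0.1421]
tool_rot: [-0.087, 0.996, 0.001, 0.003]
ft_force: [-0.5, -0.2, 0.4]
grip_width: -0.0
grasp_force: 0.0
clock: 5.98
eef_pos: [0.6679, -0.038, 0.1412]
tool_rot: [-0.088, 0.996, -0.0, 0.0]
ft_force: [0.3, -1.0, 0.7]
grip_width: 0.0002
grasp_force: 0.0
[ 0.66739652 -0.04042705  0.14120894]
full_tray_lip scene [236.5 182.2] 0.73 [ 0.64584531 -0.04774487]
empty_tray_lip scene [211.  154.3] 0.84 [ 0.66794854 -0.17176906]
empty_tray_lip top [310.4 157.2] 0.82 [ 0.66015397 -0.17647688]
```

View pics/d.png

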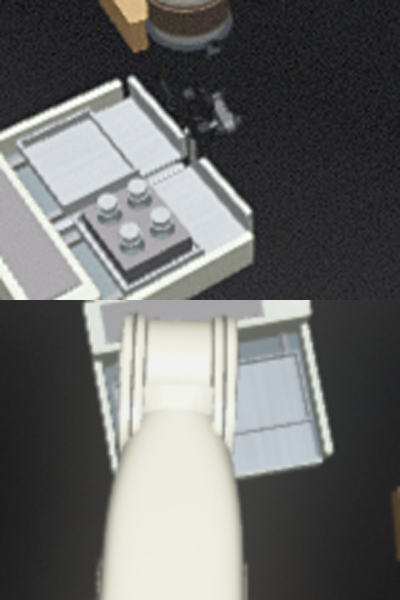

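```bash
python3 - <<'E'
from h import *
snap("scene");K,T=P["scene"]
for p in([.667,-.04,.119],[.667,-.04,.028],[.641,-.047,.058],[.662,-.175,.058],[.667,-.04,.2]):
    q=K@(T[:3,:3]@p+T[:3,3]); q=q[:2]/q[2]; print(p,q,(q-[150,110])*2.5)
print(np.linalg.inv(T)[:3,3])
E
```

```text
[0.667, -0.04, 0.119] [229.19476856 171.20768154] [197.98692141 153.01920385]
[0.667, -0.04, 0.028] [230.79706423 194.16251115] [201.99266057 210.40627787]
[0.641, -0.047, 0.058] [238.29950127 181.78526924] [220.74875316 179.46317311]
[0.662, -0.175, 0.058] [212.54973103 152.8899912 ] [156.37432757 107.224978  ]
[0.667, -0.04, 0.2] [227.57171551 147.95547716] [193.92928877  94.88869289]
[0.90801783 0.60277324 0.87749152]
```

The empty tray shows home in both views. The rack is undisturbed, and the tips sit at about (192,158) in the scene crop, which matches the projection over the well. Descending into the well.

```bash
python3 -m inch '[0,0,-25,0,0,0,0, 0,0,-50,0,0,0,0, 0,0,-65,0,0,0,0, 0,0,-75,0,0,0,0, 0,0,-75,0,0,0,0]'
python3 - <<'E'
from h import *
a=snap("scene")[110:230,150:310]; print(bot.get_obs()["eef_pos"])
cv2.imwrite("pics/e.png",cv2.resize(a,(640,480),interpolation=2))
E
```

```text
clock: 6.75
eef_pos: [0.6654, -0.0406, 0.0634]
tool_rot: [-0.085, 0.996, 0.0, -0.003]
ft_force: [-0.1, -0.5, -0.4]
grip_width: 0.0002
grasp_force: 0.0
[ 0.66646614 -0.04051464  0.06523428]
```

View pics/e.png

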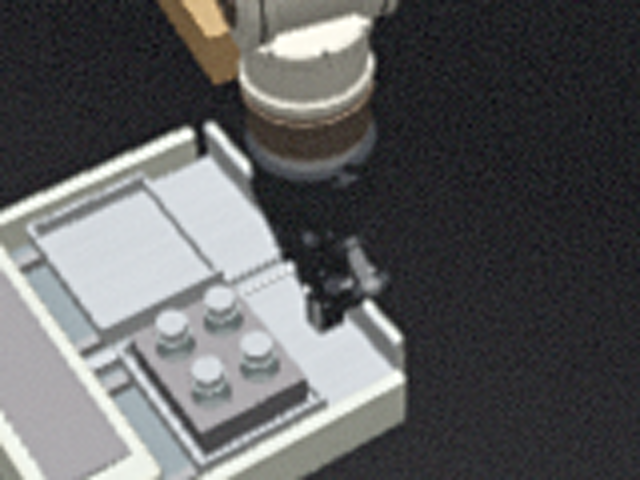

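The fingertips are in the well at (325,310), behind the lip and clear of the rack. I'll draw it out slowly.

```bash
python3 -m inch '[-4,-1,0,0,0,0,0, -8,-1,0,0,0,0,0, -12,-2,0,0,0,0,0, -16,-3,0,0,0,0,0, -21,-4,0,0,0,0,0, -26,-4,0,0,0,0,0, -31,-5,0,0,0,0,0, -36,-6,0,0,0,0,0]'; python3 -m inch '[-5,-1,0,0,0,0,0, -10,-2,0,0,0,0,0, -15,-3,0,0,0,0,0, -20,-3,0,0,0,0,0, -25,-4,0,0,0,0,0, -30,-5,0,0,0,0,0, -35,-6,0,0,0,0,0, -40,-7,0,0,0,0,0]'; python3 -m inch '[-5,-1,0,0,0,0,0, -10,-2,0,0,0,0,0, -15,-3,0,0,0,0,0, -20,-3,0,0,0,0,0, -24,-4,0,0,0,0,0, -28,-5,0,0,0,0,0, -32,-5,0,0,0,0,0, -36,-6,0,0,0,0,0]'
```

```text
clock: 7.47
eef_pos: [0.6311, -0.046, 0.0668]
tool_rot: [-0.086, 0.996, -0.0, 0.001]
ft_force: [1.9, 1.6, 1.0]
grip_width: -0.0
grasp_force: 1.0
clock: 8.13
eef_pos: [0.5906, -0.0528, 0.0662]
tool_rot: [-0.086, 0.996, 0.0, -0.0]
ft_force: [1.6, 1.5, 1.0]
grip_width: 0.0002
grasp_force: 1.0
clock: 8.8
eef_pos: [0.5549, -0.0591, 0.0663]
tool_rot: [-0.086, 0.996, -0.0, 0.0]
ft_force: [0.8, 1.3, 0.1]
grip_width: 0.0002
grasp_force: 1.0
```

```bash
python3 -m inch '[-3,0,0,0,0,0,0, -6,-1,0,0,0,0,0, -8,-1,0,0,0,0,0, -8,-1,0,0,0,0,0]'; python3 -m inch '[-2,0,0,0,0,0,0, -4,-1,0,0,0,0,0, -5,-1,0,0,0,0,0, -5,-1,0,0,0,0,0]'
```

```text
clock: 9.13
eef_pos: [0.5474, -0.0602, 0.0664]
tool_rot: [-0.086, 0.996, -0.0, 0.0]
ft_force: [3.2, 1.2, -1.4]
grip_width: 0.0003
grasp_force: 1.0
clock: 9.47
eef_pos: [0.5471, -0.0604, 0.0671]
tool_rot: [-0.086, 0.996, 0.0, 0.005]
ft_force: [12.1, 2.6, -7.9]
grip_width: -0.0003
grasp_force: 6.1
```

It's at its stop (12 N, stalled at x = 0.547). I'll unhook slightly backwards into the well and rise.

```bash
python3 -m inch '[8,1,0,0,0,0,0, 16,3,0,0,0,0,0, 16,3,0,0,0,0,0, 16,3,25,0,0,0,0, 16,3,60,0,0,0,0, 16,3,100,0,0,0,0, -20,3,120,0,0,0,0, -60,3,120,0,0,0,0]'; python3 -m inch '[-40,0,20,0,0,0,0, -80,0,40,0,0,0,0, -100,0,40,0,0,0,0, -100,0,40,0,0,0,0]'
python3 - <<'E'
from h import *
a=snap("scene")[110:230,150:310]; t=snap("top")[90:210,200:360]
cv2.imwrite("pics/f.png",np.vstack([cv2.resize(x,(400,300),interpolation=2) for x in(a,t)]))
for p in("full_tray_lip","empty_tray_lip"):
  for n in("scene","top"):
    for q in bot.spot_point(n,p)[:1]: print(p,n,q["confidence"],onz(n,q["uv"],.058))
E
```

```text
clock: 10.13
eef_pos: [0.4863, -0.0585, 0.1914]
tool_rot: [-0.086, 0.996, -0.001, 0.005]
ft_force: [-0.5, -0.3, 0.6]
grip_width: 0.0001
grasp_force: 0.0
clock: 10.47
eef_pos: [0.3771, -0.0578, 0.2272]
tool_rot: [-0.086, 0.996, 0.0, -0.001]
ft_force: [-1.1, -0.0, -0.6]
grip_width: -0.0002
grasp_force: 0.0
full_tray_lip scene 0.89 [ 0.53277481 -0.06531903]
full_tray_lip top 0.63 [ 0.52898711 -0.07049405]
empty_tray_lip scene 0.57 [ 0.65300587 -0.17453715]
empty_tray_lip top 0.61 [ 0.66934463 -0.17740163]
```

View pics/f.png

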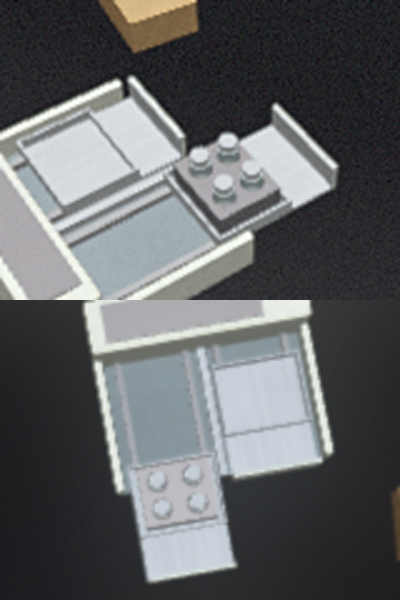

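The full tray is out, with its lip at (185,575) in the top crop. All four vials are upright in the rack, and the empty tray is home.

```bash
python3 -c "
from workcell import bot
print(bot.job_done())"
```

```text
the job is handed in; nothing more can be done
None
```

The empty tray is pushed home and the vial tray is drawn out to its stop, both confirmed by force at the stops and in the final pictures, with all four vials upright in the rack; the job was handed in at about 10.5 s of the 45 s, and no verdict came back.

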